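# Change the proposal on the city model and clip it down

## Task

Change the proposal shown on the dark city model. Swing the spring clip fully clear of the yellow insert, put that insert away flat in the empty bay of the carrying tray, then lay the orange insert squarely on the plot, its building on the side away from the clip and its edges up against the two metal stop strips, and swing the clip back square onto its bare edge so that it holds the insert down. Set the inserts down rather than dropping or throwing them, and leave the white insert, the study models and the other things on the table where they are.

Things in the scene. Friction and masses are not known exactly. Their poses are not given: they have to be found in the camera images.
- clip_arm (a joint): swing of the steel spring clip about its upright pivot screw, -0.35 to 2.0 rad, growing clockwise seen from above. 0 = clear, blade along -x of plot, parallel to the insert's edge; 1.57 = blade along +y of plot, square over the edge. The foot crosses the edge between 0.4 and 0.9. Stiff (0.03 N m): it stays where left. Starts on the yellow insert, near 1.55.
- clip_pivot (a point): axis of the clip's pivot screw at the level of the model board's top; in plot it lies at x = +8 mm, y = -80 mm, 40 mm outside the insert's edge. Axes as plot.
- clip_blade: the clip's blade, steel strip 13 x 2 mm, reaching 75 mm from the pivot, underside 9 mm above the board (3 mm above an insert's plate). Origin on the pivot axis at the board's top, x from pivot to foot. It bends up at the pivot (to 0.2 rad); on an insert the foot presses with about 2 N. Swung sideways, the foot (1.5 mm below an insert's top) rides up over the plate's edge by itself.
- clip_knob (a point): top centre of the clip's black finger knob, an upright round pin 12 mm in diameter and 28 mm tall (from 11 to 39 mm above the board's top) on the blade, 40 mm from the pivot axis. x along the blade.
- clip_foot (a point): lowest point of the black domed foot (20 mm in diameter) under the blade, 58 mm from the pivot axis; x along the blade.
- plot (a point): origin of an insert lying true on the city model (top of the 25 mm board), axes as the insert's. Aluminium stop strips 9 mm high: inner faces at x = +46 and y = +41 mm (1 mm off the plate); -x and -y sides open, clip on the -y side. Board fixed, 360 x 320 mm, its centre 20 mm to +x and +y; its buildings, up to 45 mm tall, keep 30 (-x), 20 (+x), 85 mm (+y) off the plate's edges, none round the clip.
- plot_roof (a point): point on the board's top above which the middle of the insert's building stands when the insert lies true: 16 mm towards +y of plot.
- insert_yellow: the yellow insert: plywood plate 90 (x) x 80 (y) x 6 mm, loose, about 110 g, origin at the centre of its underside. Its building, solid yellow with dark window bands, is fixed on it as its handle: 50 (x) x 36 (y) x 40 mm, centred 16 mm to +y (faces at y = -2 and +34 mm), roof 46 mm above the underside. The strip on the -y side is bare, for the clip. It starts on the plot under the clip.
- insert_orange: the orange insert: plywood plate 90 (x) x 80 (y) x 6 mm, loose, about 110 g, origin at the centre of its underside. Its building, orange-brown, a walled court open at the top, 20 mm deep inside, walls 4 mm, is fixed on it as its handle: 50 (x) x 36 (y) x 40 mm, centred 16 mm to +y (faces at y = -2 and +34 mm), roof 46 mm above the underside. The strip on the -y side is bare, for the clip. It starts in a tray bay.
- insert_orange_roof (a point): centre of the orange building's roof line, 46 mm above the plate's underside; axes as the insert's.
- insert_white: the white insert: plywood plate 90 (x) x 80 (y) x 6 mm, loose, about 110 g, origin at the centre of its underside. Its building, white with a lower step (24 mm high) towards +x, is fixed on it as its handle: 50 (x) x 36 (y) x 40 mm, centred 16 mm to +y (faces at y = -2 and +34 mm), roof 46 mm above the underside. The strip on the -y side is bare, for the clip. It starts in another tray bay and stays there.
- bay0 (a point): centre of the floor of bay 0 of the plywood carrying tray (first, +y end in y; the bays lie 98 mm apart along y), 4 mm above the table; x and y as the tray's sides. Each bay is 104 (x) x 94 (y) mm inside; its walls are 4 mm thick and rise 9 mm above its floor. The tray is fixed. An insert starts here.
- bay1 (a point): centre of the floor of bay 1 of the plywood carrying tray (middle in y; the bays lie 98 mm apart along y), 4 mm above the table; x and y as the tray's sides. Each bay is 104 (x) x 94 (y) mm inside; its walls are 4 mm thick and rise 9 mm above its floor. The tray is fixed. An insert starts here.
- bay2 (a point): centre of the floor of bay 2 of the plywood carrying tray (last, -y end in y; the bays lie 98 mm apart along y), 4 mm above the table; x and y as the tray's sides. Each bay is 104 (x) x 94 (y) mm inside; its walls are 4 mm thick and rise 9 mm above its floor. The tray is fixed. This bay is empty at the start.
- wine_glass: stemmed wine glass 150 mm tall, 74 mm wide, a loose bystander to leave alone; origin at its underside.
- study_yellow: study model, yellow block with a grey core, 65 x 30 x 60 mm, a loose bystander to leave alone; origin at its underside.
- study_grey: grey open box-shaped study model 50 x 40 x 55 mm, a loose bystander to leave alone; origin at its underside.
- glue: white glue bottle 36 mm in diameter, 100 mm tall, a loose bystander to leave alone; origin at its underside.
- screwdriver: screwdriver 150 mm long, red handle, lying, a loose bystander to leave alone; origin at its underside.
- scale_rule: steel rule 200 x 18 x 4 mm, lying, a loose bystander to leave alone; origin at its underside.
Things that resemble listed ones, but are neither listed nor needed, are in the scene too. What is shaped like the insert_yellow but turquoise is not meant.

How it is judged:
By the outcome, as a careful person would: the job done as asked, in the order asked, and still so for the second after the job is handed in, with the robot touching nothing.
It also fails if it takes over 72 s, if anything falls off the work surface, if the arm or the gripper's body presses on something with over 40 N, if the wrist force passes 120 N, or if a joint passes its speed limit or range.

## Robot

A 6-joint arm with a two-finger parallel gripper is mounted at the origin on the work surface. World frame = base frame: x ahead of the robot, y to its left, z up, the work surface at z = 0. Lengths are in mm, angles in rad, forces in N, time in s.
With the tool pointing down it reaches from about 400 to 925 mm from the base axis. Payload 12.5 kg.
Tool frame: the origin (TCP) lies at the very end of the fingers, on their centre line; the grasp point (between the pads) lies 19 mm behind it; z points along the fingers, y is the direction in which the jaws open and shut (so a half turn about z gives the same grasp; the last joint's range is limited). The gripper opens to 95 mm and grips with 3 to 60 N. Pads are 20 mm wide; open, the fingers measure 119 mm over their backs; the gripper's body (75 mm by 180 mm) begins 59 mm behind the grasp point.
Start: joints at [-1.307, 0.491, 1.559, -0, 1.092, -0.106], TCP at [225.917, -582.759, 214.661] pointing down, gripper open.
Joint ranges: [-3.1, 3.1], [-0.84, 2.19], [0.05, 2.79], [-1.13, 4.28], [0.06, 2.93], [-2.69, 2.69]. Speed limits (rad/s): [2.22, 2.22, 2.79, 3.14, 3.14, 3.14].

## Interface

Orientations are given as [roll, pitch, yaw] about the fixed x, y, z axes, in that order (R = Rz(yaw) Ry(pitch) Rx(roll)).
In Python, from cell import env gives the robot as it stands.
- The arm moves only by the shell command python3 -m pendant 'ROWS'. ROWS is JSON, a list that holds one entry, the list of rows, each a list of 5 numbers: the opening, from 0 (shut) to 1 (fully open), then the shift along the tool's x, y, z in m, then the turn about the tool's z in rad. A call has exactly 8 rows; each row is the pose to reach, as a shift and turn from the pose commanded when the call began, along the tool's axes at that moment; what a row does not reach only later rows make up. A row lasts 1/10 s, in which the tool goes at most 50 mm and 8.59 degrees, less where a joint would pass 70% of its speed; a pose out of reach is approached as far as the arm can. A call with a gripper value outside its range is refused whole. The fingers move at their own pace and stop on an object; the grip force is fixed at half the most. Time passes only in rows, so rows that repeat a pose let the fingers close, or fill a call up. It gives the time, the measured TCP pose, the force and the opening at its end, in the units of the state.
- env.state(): the state, without advancing time (a new reading comes with each control period).
- env.read_camera(name): name is "side" or "top" or "wrist"; returns a dict with "image" (384x512x3 uint8, blue, green, red), "range_z" (384x512 float32, mm along the optical axis (not along the pixel's ray), 0 where there is no reading), "fx", "fy", "cx", "cy" (pixels), "dist" ([k1, k2, p1, p2, k3] as OpenCV has them; the pictures are not rectified), "rvec" (rotation vector, rad) and "tvec" (3), from world to camera coordinates, as OpenCV has them; the wrist camera has in their place "tool_from_camera" (4x4, takes a point from camera to tool coordinates, whose origin is the TCP and whose axes are the flange's). Camera axes: x right, y down, z forward; pixel columns grow to the right and rows downward; lengths in mm; the calibration is good to about 2 mm. A picture is of the moment at which its call begins: read the wrist's pose just before it.
- env.job_done(): hands the job in, once; it reports no verdict.
The state is a dict: "t": time; "joints": joint angles; "qvel": joint speeds; "tau": joint torques, N m; "eef_pos": TCP position; "tcp_rot": TCP orientation; "ft_force": force on the tool from outside, world axes, zero at the start; "moment": the same for the moment, N m; "opening": opening from 0.0 (shut) to 1.0 (fully open).
Only numpy, scipy, OpenCV 4.12 (cv2) and the standard library are available. Lean on these libraries where they do the work, as an engineer would, in place of code of your own. Each camera call takes 0.05 s, during which the arm holds its last target. There are 200 camera calls.

## Working session

There is one attempt and no reset: what is moved stays moved. The work goes in short steps, Python scripts to look and compute and a shell command to move; the robot and the scene stay as the last step left them, time stands still between calls to the robot, and variables do not carry over. Pictures are saved under pics/ and viewed, about 8 in all and at most 12, crops included, and the job is handed in when it is done.

```bash
mkdir -p pics; ls
cat > h.py <<'E'
import cv2,numpy as np
from cell import env
def cam(n):
    s=env.state(); c=env.read_camera(n); c['s']=s
    K=np.array([[c['fx'],0,c['cx']],[0,c['fy'],c['cy']],[0,0,1.]]);c['K']=K
    if n=='wrist':
        from scipy.spatial.transform import Rotation as R
        T=np.eye(4);T[:3,:3]=R.from_euler('xyz',s['tcp_rot']).as_matrix();T[:3,3]=s['eef_pos']
        c['W']=T@np.array(c['tool_from_camera'])
    else:
        T=np.eye(4);T[:3,:3]=cv2.Rodrigues(np.array(c['rvec'],float))[0];T[:3,3]=np.ravel(c['tvec']);c['W']=np.linalg.inv(T)
    return c
def ray(c,uv):
    p=cv2.undistortPoints(np.array(uv,float).reshape(-1,1,2),c['K'],np.array(c['dist'],float)).reshape(-1,2)
    return np.c_[p,np.ones(len(p))]@c['W'][:3,:3].T, c['W'][:3,3]
def onz(c,uv,z):
    d,o=ray(c,uv); return o+d*((z-o[2])/d[:,2])[:,None]
def depth(c,uv):
    d,o=ray(c,uv); uv=np.array(uv,int).reshape(-1,2); return o+d*c['range_z'][uv[:,1],uv[:,0]][:,None]
E
python3 - <<'E'
from h import *
print(env.state())
for n in ['top','side']:
    c=cam(n);cv2.imwrite(f'pics/{n}0.png',c['image']);print(n,c['W'][:3,3].round(),c['fx'])
    import pickle;pickle.dump(c,open(n+'0.pkl','wb'))
c=cam('wrist');print(np.array(c['tool_from_camera']).round(3),c['fx'])
E
```

```text
pics
{'t': 0.0, 'joints': array([-1.30661343e+00,  4.91580945e-01,  1.55945873e+00, -6.98158451e-06,
        1.09170233e+00, -1.05586707e-01]), 'qvel': array([-3.02588094e-04,  1.41153064e-03, -1.70805683e-04, -7.28325389e-04,
       -2.77262355e-05,  3.06654062e-04]), 'tau': array([ 2.54856677e-04, -6.12647367e+01, -2.58187151e+01,  6.92519965e-02,
        4.82321181e-02, -1.34558427e-04]), 'eef_pos': array([ 225.83732909, -582.50424369,  214.04526872]), 'tcp_rot': array([-3.14044905e+00, -1.14973085e-04,  3.69772755e-01]), 'ft_force': array([-0.68245257, -0.22010698,  0.09912943]), 'moment': array([ 0.038237  , -0.02232712, -0.02502745]), 'opening': 1.000533394359383}
top [ 394. -135. 1219.] 368.0788099979267
side [131. 599. 775.] 363.3928018582027
[[ 0.0000e+00 -9.6800e-01 -2.5300e-01  7.0068e+01]
 [ 1.0000e+00  0.0000e+00 -0.0000e+00 -7.9000e-02]
 [ 0.0000e+00 -2.5300e-01  9.6800e-01 -1.6880e+02]
 [ 0.0000e+00  0.0000e+00  0.0000e+00  1.0000e+00]] 332.2068813356438
```

View pics/top0.png

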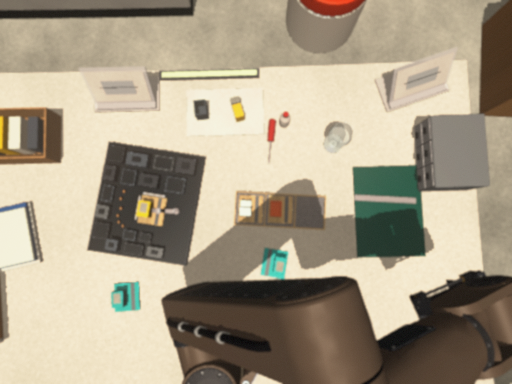

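View pics/side0.png

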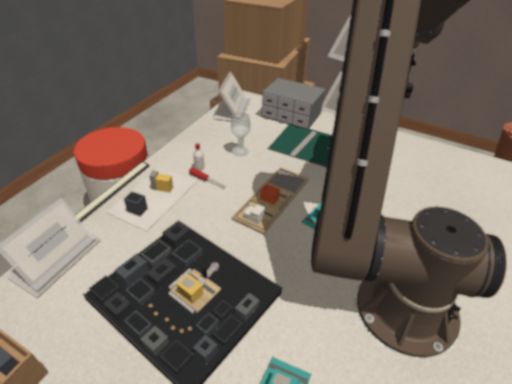

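The top view shows the board at about (148,203) and the yellow insert at (150,208). The clip pivot is at about (178,211), to the right. The tray holds white (246,208), orange (276,208) and an empty bay (310,211).

Run:
```python
from h import *; import pickle
c=pickle.load(open('top0.pkl','rb'));im=c['image'];
big=cv2.resize(im[130:275,80:340],None,fx=3,fy=3,interpolation=cv2.INTER_CUBIC);cv2.imwrite('pics/crop0.png',big)
print('center ray',onz(c,[[256,192],[100,192],[256,100]],0).round())
hsv=cv2.cvtColor(im,cv2.COLOR_BGR2HSV)
# board
m=(hsv[...,2]<95).astype(np.uint8); m[:135]=0;m[270:]=0;m[:,215:]=0;m[:,:75]=0
cs,_=cv2.findContours(cv2.morphologyEx(m,cv2.MORPH_CLOSE,np.ones((15,15))),0,2);k=max(cs,key=cv2.contourArea)
b=cv2.boxPoints(cv2.minAreaRect(k));P=onz(c,b,25);print(b.round(),'\n',P.round(),np.linalg.norm(np.diff(P,axis=0),axis=1))
# yellow
m=cv2.inRange(hsv,(20,130,120),(35,255,255));m[:185]=0;m[235:]=0;m[:,:130]=0;m[:,175:]=0
uv=np.argwhere(m)[:,::-1].mean(0);print('yellow',uv,onz(c,uv,65))
m=cv2.inRange(hsv,(0,130,60),(15,255,255));m[:190]=0;m[230:]=0;m[:,:255]=0;m[:,295:]=0
uv=np.argwhere(m)[:,::-1].mean(0);print('orange',uv,onz(c,uv,45))
print('tray corners',onz(c,[[237,191],[325,195],[325,228],[236,225]],13).round())
```

```text
center ray [[ 525. -129.    0.]
 [ 539.  389.    0.]
 [ 839. -137.    0.]]
[[ 89. 248.]
 [107. 141.]
 [204. 157.]
 [186. 265.]] 
 [[355. 412.  25.]
 [705. 357.  25.]
 [641.  39.  25.]
 [293. 102.  25.]] [353.81837298 324.56165649 353.47433309]
yellow [143.61875 208.81875] [[474.59387871 224.84233435  65.        ]]
orange [275.71300448 208.35426009] [[ 465.56387845 -190.24821335   45.        ]]
tray corners [[ 528.  -66.   13.]
 [ 507. -355.   13.]
 [ 399. -350.   13.]
 [ 417.  -60.   13.]]
```

View pics/crop0.png

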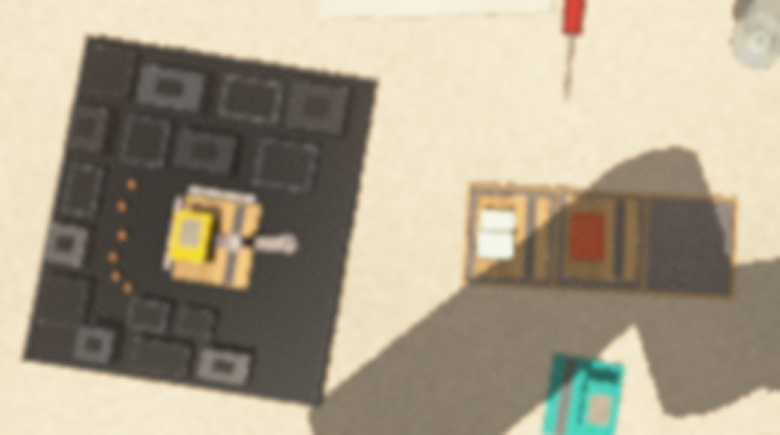

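```bash
cat > go.py <<'E'
import sys,numpy as np
from cell import env
def rel(x,y,z,yaw):
    s=env.state();p=s['eef_pos'];w=s['tcp_rot'][2]
    d=np.array([x,y])-p[:2];c,sn=np.cos(w),np.sin(w)
    t=-((yaw-w+np.pi)%(2*np.pi)-np.pi)
    print('rel m',np.round([(c*d[0]+sn*d[1])/1e3,(sn*d[0]-c*d[1])/1e3,(p[2]-z)/1e3],4),'turn',round(t,3),'| at',p.round(1),'yaw',round(w,3),'f',s['ft_force'].round(1),'t',round(s['t'],2),'open',round(s['opening'],3))
if __name__=='__main__': rel(*map(float,sys.argv[1:]))
E
python3 -m pendant '[[[1,0.366,-0.269,0,-1.0],[1,0.366,-0.269,0,-1.0],[1,0.366,-0.269,0,-1.0],[1,0.366,-0.269,0,-1.0],[1,0.366,-0.269,0,-1.0],[1,0.366,-0.269,0,-1.0],[1,0.366,-0.269,0,-1.0],[1,0.366,-0.269,0,-1.0]]]'
python3 go.py 477 190 215 2.17
```

```text
t: 0.95
eef_pos: [441.5, -243.5, 214.7]
tcp_rot: [3.141, 0.0, 1.373]
ft_force: [0.7, -1.1, -0.3]
opening: 1.001
rel m [ 4.321e-01 -5.030e-02 -3.000e-04] turn -0.797 | at [ 441.5 -243.5  214.7] yaw 1.373 f [ 0.7 -1.1 -0.3] t 0.95 open 1.001
```

```bash
python3 -m pendant '[[[0.5,0.432,-0.05,0,-0.8],[0.5,0.432,-0.05,0,-0.8],[0.5,0.432,-0.05,0,-0.8],[0.5,0.432,-0.05,0,-0.8],[0.5,0.432,-0.05,0,-0.8],[0.5,0.432,-0.05,0,-0.8],[0.5,0.432,-0.05,0,-0.8],[0.5,0.432,-0.05,0,-0.8]]]'
python3 go.py 477 190 190 2.17
```

```text
t: 1.75
eef_pos: [474.8, 155.3, 214.7]
tcp_rot: [3.141, 0.0, 2.17]
ft_force: [0.9, -0.9, -0.3]
opening: 0.499
rel m [0.0275 0.0214 0.0247] turn -0.0 | at [474.8 155.3 214.7] yaw 2.17 f [ 0.9 -0.9 -0.3] t 1.75 open 0.499
```

Good spot for a wrist look.

```bash
python3 -m pendant '[[[0.3,0.01,0.01,0.01,0],[0.3,0.01,0.01,0.01,0],[0.3,0.01,0.01,0.01,0],[0.3,0.01,0.01,0.01,0],[0.3,0.01,0.01,0.01,0],[0.3,0.01,0.01,0.01,0],[0.3,0.01,0.01,0.01,0],[0.3,0.01,0.01,0.01,0]]]'
python3 - <<'E'
from h import *;import pickle
c=cam('wrist');pickle.dump(c,open('w1.pkl','wb'));cv2.imwrite('pics/w1.png',c['image']);print(c['s']['eef_pos'],c['W'].round(2))
E
```

```text
t: 2.55
eef_pos: [477.8, 166.8, 204.7]
tcp_rot: [3.141, 0.0, 2.169]
ft_force: [0.1, 0.3, 0.3]
opening: 0.298
[477.78052712 166.75102313 204.71540262] [[ 8.3000e-01  5.5000e-01  1.4000e-01  4.3690e+02]
 [ 5.6000e-01 -8.0000e-01 -2.1000e-01  2.2514e+02]
 [ 0.0000e+00  2.5000e-01 -9.7000e-01  3.7350e+02]
 [ 0.0000e+00  0.0000e+00  0.0000e+00  1.0000e+00]]
```

View pics/w1.png

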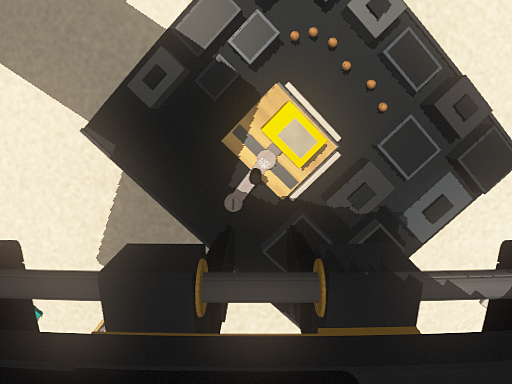

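The wrist view shows the yellow roof centred at about (296,134), the clip pivot at (233,203), the foot at (265,160) and the stop strips beyond the insert at top right and lower right.

```bash
cat >> h.py <<'E'
def cloud(c):
    h,w=c['range_z'].shape;u,v=np.meshgrid(np.arange(w),np.arange(h));uv=np.c_[u.ravel(),v.ravel()]
    P=depth(c,uv).reshape(h,w,3);P[c['range_z']==0]=np.nan;return P
def rect(P):
    r=cv2.minAreaRect(P[:,:2].astype(np.float32));return np.round(r[0],1),np.round(r[1],1),round(r[2],1)
E
python3 - <<'E'
from h import *;import pickle
c=pickle.load(open('w1.pkl','rb'));P=cloud(c)
near=np.hypot(P[...,0]-477,P[...,1]-215)<60
for lo,hi,n in [(66,76,'roof'),(28.5,33.5,'plate')]:
    m=(near&(P[...,2]>lo)&(P[...,2]<hi)).astype(np.uint8)
    m=cv2.morphologyEx(m,cv2.MORPH_OPEN,np.ones((3,3)));Q=P[m>0];print(n,len(Q),np.median(Q[:,2]),rect(Q),Q.mean(0).round(1))
print('pix',depth(c,[[233,203],[265,160],[255,176],[297,134]]).round(1))
hsv=cv2.cvtColor(c['image'],cv2.COLOR_BGR2HSV)
m=cv2.inRange(hsv,(22,200,150),(34,255,255))
cs,_=cv2.findContours(m,0,1);k=max(cs,key=cv2.contourArea);k=k[:,0]
print('yellow mask',rect(onz(c,k,71)))
# plywood plate + strips; board outline
Z=P[...,2]; m=((Z>21)&(Z<29)).astype(np.uint8)
print('board z',np.median(Z[m>0]),m.sum())
# strips: light low-saturation pixels near
m=cv2.inRange(hsv,(0,0,150),(180,60,255))>0
m&=near&(Z>30)&(Z<38)
n,l,st,ce=cv2.connectedComponentsWithStats(m.astype(np.uint8))
for i in range(1,n):
    if st[i,4]>60: print('strip?',st[i],rect(onz(c,np.argwhere(l==i)[:,::-1],34)))
E
```

```text
roof 2154 69.83518203272624 (array([473.7, 226.3]), array([35.3, 50.2]), 79.9) [473.3 226.3  69.8]
plate 3886 29.967635799774655 (array([476. , 214.1]), array([89. , 98.3]), 80.2) [470.3 207.6  30.2]
pix [[465.7 133.1  39.3]
 [468.2 188.6  35.1]
 [466.4 173.7  63. ]
 [475.3 228.   71.3]]
yellow mask (array([473.5, 225.9]), array([35.5, 49.9]), 79.9)
board z 23.820108518493726 45814
strip? [285  82  56  59 444] (array([480.6, 255.3]), array([ 5.7, 76.4]), 79.6)
strip? [252 146  26  28 377] (array([468.9, 189.1]), array([19.8, 28. ]), 7.4)
strip? [290 152  51  47 355] (array([520.4, 204. ]), array([67.8,  6. ]), 79.5)
strip? [243 171  12  18  80] (array([465.4, 160.7]), array([10.2, 17.6]), 49.7)
```

```bash
python3 - <<'E'
from h import *;import pickle
c=pickle.load(open('w1.pkl','rb'));P=cloud(c)
Z=P[...,2];d=np.hypot(P[...,0]-469,P[...,1]-171)
for lo,hi in [(45,58),(58,70)]:
    Q=P[(d<22)&(Z>lo)&(Z<hi)];print(len(Q),Q.mean(0).round(1),rect(Q))
Q=P[(d<22)&(Z>58)];u=np.argwhere((d<22)&(Z>58))[:,::-1];print(u.mean(0),onz(c,u.mean(0),64))
E
python3 go.py 467 172 110 2.17
```

```text
27 [465.9 176.   52.1] (array([465.8, 175.4]), array([10.8,  3.6]), 31.8)
124 [467.7 172.2  62.8] (array([467.9, 171.8]), array([11. , 11.3]), 66.4)
[239.47820574 327.22103344] [[545.55548871  26.54294     64.        ]]
rel m [ 0.0103 -0.006   0.0947] turn -0.001 | at [477.7 166.9 204.7] yaw 2.169 f [ 0.8  0.2 -0.6] t 2.6 open 0.296
```

```bash
python3 -m pendant '[[[0.3,0.0097,-0.0051,0.02,0],[0.3,0.0097,-0.0051,0.06,0],[0.3,0.0097,-0.0051,0.1,0],[0.3,0.0097,-0.0051,0.125,0],[0.3,0.0097,-0.0051,0.145,0],[0.3,0.0097,-0.0051,0.159,0],[0.22,0.0097,-0.0051,0.159,0],[0.22,0.0097,-0.0051,0.159,0]]]'
python3 - <<'E'
from go import *
rel(468,172,46,2.17)
piv=np.array([465.2,131.8]);x=np.array([.9845,-.175]);y=np.array([.175,.9845])
for th in [1.2,.9,.6,.3,0,-.1]:
    p=piv+40*(-np.cos(th)*x+np.sin(th)*y);print(th,end=' ');rel(*p,46,2.17)
E
```

```text
t: 3.4
eef_pos: [468.1, 172.2, 45.8]
tcp_rot: [-3.141, 0.0, 2.17]
ft_force: [-0.0, -0.2, 0.8]
opening: 0.231
rel m [-0.0001 -0.0002 -0.0002] turn -0.0 | at [468.1 172.2  45.8] yaw 2.17 f [-0.  -0.2  0.8] t 3.4 open 0.231
1.2 rel m [ 0.0051 -0.0095 -0.0002] turn -0.0 | at [468.1 172.2  45.8] yaw 2.17 f [-0.  -0.2  0.8] t 3.4 open 0.231
0.9 rel m [ 0.0081 -0.021  -0.0002] turn -0.0 | at [468.1 172.2  45.8] yaw 2.17 f [-0.  -0.2  0.8] t 3.4 open 0.231
0.6 rel m [ 0.0075 -0.033  -0.0002] turn -0.0 | at [468.1 172.2  45.8] yaw 2.17 f [-0.  -0.2  0.8] t 3.4 open 0.231
0.3 rel m [ 0.0035 -0.0442 -0.0002] turn -0.0 | at [468.1 172.2  45.8] yaw 2.17 f [-0.  -0.2  0.8] t 3.4 open 0.231
0 rel m [-0.0037 -0.0538 -0.0002] turn -0.0 | at [468.1 172.2  45.8] yaw 2.17 f [-0.  -0.2  0.8] t 3.4 open 0.231
-0.1 rel m [-0.0067 -0.0564 -0.0002] turn -0.0 | at [468.1 172.2  45.8] yaw 2.17 f [-0.  -0.2  0.8] t 3.4 open 0.231
```

```bash
python3 -m pendant '[[[0.22,0.005,-0.0095,0,0],[0.22,0.008,-0.021,0,0],[0.22,0.0075,-0.033,0,0],[0.22,0.0035,-0.044,0,0],[0.22,-0.0037,-0.054,0,0],[0.22,-0.0067,-0.0575,0,0],[0.22,-0.008,-0.059,0,0],[0.22,-0.008,-0.059,0,0]]]'
python3 -m pendant '[[[0.3,0.001,0.003,0,0],[0.3,0.001,0.003,-0.03,0],[0.3,0.001,0.003,-0.07,0],[0.3,-0.01,0.003,-0.12,0],[0.3,-0.01,0.003,-0.15,0],[0.3,-0.01,0.003,-0.15,0],[0.3,-0.01,0.003,-0.15,0],[0.3,-0.01,0.003,-0.15,0]]]'
python3 - <<'E'
from h import *;import pickle
c=cam('wrist');pickle.dump(c,open('w2.pkl','wb'));cv2.imwrite('pics/w2.png',c['image'][:300])
P=cloud(c);Z=P[...,2];near=np.hypot(P[...,0]-474,P[...,1]-226)<50
Q=P[near&(Z>66)&(Z<76)];print(rect(Q),Q.mean(0))
E
```

```text
t: 4.2
eef_pos: [424.0, 131.9, 45.6]
tcp_rot: [-3.141, 0.0, 2.169]
ft_force: [-0.2, 1.0, 0.1]
opening: 0.222
t: 5.0
eef_pos: [431.4, 125.9, 194.5]
tcp_rot: [-3.14, -0.001, 2.17]
ft_force: [0.5, 0.2, -0.9]
opening: 0.301
(array([473.8, 226.2]), array([36.5, 51. ]), 80.1) [472.92161945 226.04434186  69.83916221]
```

View pics/w2.png

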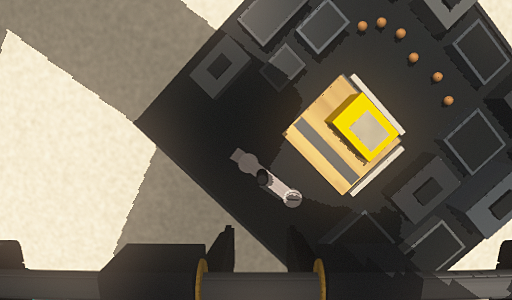

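The clip's blade now runs from the pivot (291,199) to the tip (240,160), clear of the yellow insert, which has not moved.

Run:
```python
from h import *;import pickle
from go import rel
c=pickle.load(open('w2.pkl','rb'));p=onz(c,[[291,199],[240,160]],37);d=p[1]-p[0];print(p.round(1),'blade theta',np.arctan2(d@[.175,.985,0],-(d@[.985,-.175,0])))
rel(473.8,226.2,120,2.966)
```

```text
[[464.7 131.1  37. ]
 [400.  135.   37. ]] blade theta -0.11516114056748965
rel m [0.059  0.0916 0.0744] turn -0.796 | at [431.4 125.8 194.4] yaw 2.17 f [-0.2  0.  -0.4] t 5.05 open 0.305
```

```bash
python3 -m pendant '[[[0.62,0.059,0.0916,0.04,-0.796],[0.62,0.059,0.0916,0.04,-0.796],[0.62,0.059,0.0916,0.04,-0.796],[0.62,0.059,0.0916,0.04,-0.796],[0.62,0.059,0.0916,0.04,-0.796],[0.62,0.059,0.0916,0.08,-0.796],[0.62,0.059,0.0916,0.1,-0.796],[0.62,0.059,0.0916,0.1,-0.796]]]'
python3 go.py 473.8 226.2 39 2.966
```

```text
t: 5.85
eef_pos: [472.6, 225.6, 92.3]
tcp_rot: [-3.138, -0.006, 2.966]
ft_force: [-0.2, 0.9, -0.2]
opening: 0.621
rel m [-0.0011  0.0008  0.0533] turn -0.0 | at [472.6 225.6  92.3] yaw 2.966 f [-0.2  0.9 -0.2] t 5.85 open 0.621
```

```bash
python3 -m pendant '[[[0.62,0,0,0.02,0],[0.62,0,0,0.04,0],[0.62,0,0,0.055,0],[0.62,0,0,0.055,0],[0.3,0,0,0.055,0],[0.3,0,0,0.055,0],[0.3,0,0,0.055,0],[0.3,0,0,0.055,0]]]'
python3 go.py 473.8 226.2 39 2.966
```

```text
t: 6.65
eef_pos: [474.6, 226.2, 41.4]
tcp_rot: [3.141, 0.001, 2.966]
ft_force: [-0.6, -1.0, 4.7]
opening: 0.377
rel m [ 0.0008 -0.0002  0.0024] turn -0.0 | at [474.6 226.2  41.4] yaw 2.966 f [-0.6 -1.   4.7] t 6.65 open 0.377
```

```bash
python3 -m pendant '[[[0.3,0,0,-0.015,0],[0.3,0,0,-0.04,0],[0.3,0,0,-0.08,0],[0.3,0,0,-0.12,0],[0.3,0,0,-0.15,0],[0.3,0,0,-0.17,0],[0.3,-0.01,-0.03,-0.17,0],[0.3,-0.025,-0.075,-0.17,0]]]'
python3 go.py 540 -300 210 3.074
```

```text
t: 7.45
eef_pos: [485.7, 148.3, 211.6]
tcp_rot: [3.141, 0.002, 2.969]
ft_force: [1.0, 0.4, -1.5]
opening: 0.378
rel m [-0.1305 -0.4324  0.0016] turn -0.105 | at [485.7 148.3 211.6] yaw 2.969 f [ 1.   0.4 -1.5] t 7.45 open 0.378
```

```bash
python3 -m pendant '[[[0.3,-0.014,-0.044,0,0],[0.3,-0.028,-0.088,0,0],[0.3,-0.042,-0.132,0,0],[0.3,-0.056,-0.176,0,0],[0.3,-0.07,-0.22,0,0],[0.3,-0.084,-0.264,0,0],[0.3,-0.098,-0.308,0,-0.05],[0.3,-0.112,-0.352,0,-0.107]]]'
python3 go.py 540 -300 210 3.074
```

```text
t: 8.25
eef_pos: [534.3, -220.2, 210.9]
tcp_rot: [-3.142, 0.0, 3.075]
ft_force: [1.0, 0.4, -1.4]
opening: 0.374
rel m [-0.0111 -0.0792  0.0009] turn 0.001 | at [ 534.3 -220.2  210.9] yaw 3.075 f [ 1.   0.4 -1.4] t 8.25 open 0.374
```

```bash
python3 -m pendant '[[[0.3,-0.005,-0.035,0,0],[0.3,-0.01,-0.06,0,0],[0.3,-0.01,-0.06,0,0],[0.3,-0.01,-0.06,0,0],[0.3,-0.01,-0.06,0,0],[0.3,-0.01,-0.06,0,0],[0.3,-0.01,-0.06,0,0],[0.3,-0.01,-0.06,0,0]]]'
python3 - <<'E'
from h import *;import pickle
c=cam('wrist');pickle.dump(c,open('w3.pkl','wb'));cv2.imwrite('pics/w3.png',c['image'])
print(c['s']['eef_pos'])
P=cloud(c);Z=P[...,2]
Q=P[(Z>40)&(Z<58)&(np.hypot(P[...,0]-465,P[...,1]+190)<45)];print('orange',len(Q),rect(Q),Q.mean(0))
E
```

```text
t: 9.05
eef_pos: [540.5, -278.3, 210.8]
tcp_rot: [-3.141, 0.0, 3.074]
ft_force: [0.1, -0.9, -0.6]
opening: 0.379
[ 540.48370944 -278.28445072  210.82573979]
orange 939 (array([ 464.6, -189.4]), array([37.3, 50.1]), 85.8) [ 463.48200085 -189.5220713    47.61756158]
```

View pics/w3.png

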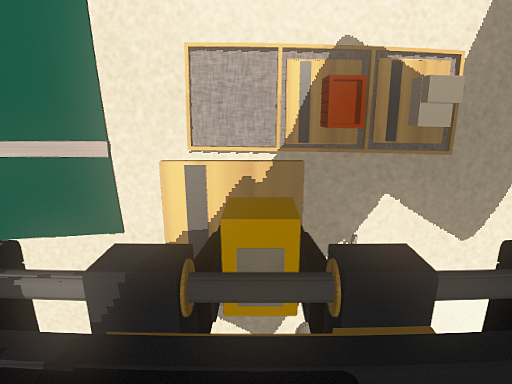

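The view shows the empty bay at inner corners of about (192,46), (278,48), (281,147) and (192,148). Orange is in the middle bay, and the held yellow insert is level.

Run:
```python
from h import *;import pickle
from go import rel
c=pickle.load(open('w3.pkl','rb'));
p=onz(c,[[187,43.5],[463,52],[452,152.5],[187.5,151.5]],13);print('outer',p.round(1),np.linalg.norm(np.roll(p,-1,0)-p,axis=1))
hsv=cv2.cvtColor(c['image'],cv2.COLOR_BGR2HSV)
# bay2 floor: low-saturation grey region
m=cv2.inRange(hsv,(0,0,60),(180,60,210));m[:40]=0;m[150:]=0;m[:,:185]=0;m[:,290:]=0
m=cv2.morphologyEx(m,cv2.MORPH_OPEN,np.ones((5,5)))
k=max(cv2.findContours(m,0,1)[0],key=cv2.contourArea)[:,0];print(k.min(0),k.max(0),rect(onz(c,k,4)),rect(onz(c,k,13)))
rel(457,-288,120,3.074)
```

```text
outer [[ 394.3 -344.2   13. ]
 [ 418.8  -53.9   13. ]
 [ 525.9  -60.3   13. ]
 [ 505.7 -356.4   13. ]] [291.34815485 107.35286813 296.85519978 112.07799814]
[190  48] [277 146] (array([ 452.1, -301.7]), array([ 93.5, 103.5]), 85.2) (array([ 452.5, -301. ]), array([ 91.3, 101. ]), 85.2)
rel m [ 0.0826 -0.0153  0.0908] turn -0.001 | at [ 540.5 -278.4  210.8] yaw 3.073 f [ 0.3 -1.4 -0.2] t 9.1 open 0.374
```

```bash
python3 -m pendant '[[[0.3,0.04,-0.006,0,0.016],[0.3,0.07,-0.01,0.01,0.016],[0.3,0.0864,-0.0133,0.03,0.016],[0.3,0.0864,-0.0133,0.07,0.016],[0.3,0.0864,-0.0133,0.1,0.016],[0.3,0.0864,-0.0133,0.13,0.016],[0.3,0.0864,-0.0133,0.15,0.016],[0.3,0.0864,-0.0133,0.15,0.016]]]'
python3 go.py 453.4 -285.8 20.7 3.058
```

```text
t: 9.9
eef_pos: [452.4, -285.4, 58.5]
tcp_rot: [3.139, -0.003, 3.057]
ft_force: [-0.1, -0.2, -1.4]
opening: 0.382
rel m [-0.001  -0.0003  0.0378] turn -0.001 | at [ 452.4 -285.4   58.5] yaw 3.057 f [-0.1 -0.2 -1.4] t 9.9 open 0.382
```

```bash
python3 -m pendant '[[[0.3,0,0,0.01,0],[0.3,0,0,0.02,0],[0.3,0,0,0.028,0],[0.3,0,0,0.034,0],[0.3,0,0,0.038,0],[0.3,0,0,0.04,0],[0.3,0,0,0.0405,0],[0.3,0,0,0.0405,0]]]'
python3 go.py 453.4 -285.8 20.7 3.058
```

```text
t: 10.7
eef_pos: [453.3, -286.2, 20.4]
tcp_rot: [-3.141, 0.0, 3.057]
ft_force: [-0.6, 1.1, 1.2]
opening: 0.377
rel m [-0.      0.0004 -0.0003] turn -0.001 | at [ 453.3 -286.2   20.4] yaw 3.057 f [-0.6  1.1  1.2] t 10.7 open 0.377
```

```bash
python3 -m pendant '[[[0.3,0,0,0.0006,0],[0.42,0,0,0.0006,0],[0.52,0,0,0.0006,0],[0.58,0,0,0.0006,0],[0.58,0,0,-0.02,0],[0.58,0,0,-0.06,0],[0.58,0,0,-0.1,0],[0.58,0,0,-0.14,0]]]'
python3 go.py 525 -230 190 3.06
```

```text
t: 11.5
eef_pos: [453.1, -286.0, 161.6]
tcp_rot: [3.141, -0.0, 3.057]
ft_force: [0.0, 0.4, -0.7]
opening: 0.58
rel m [-0.0669  0.0619 -0.0284] turn -0.003 | at [ 453.1 -286.   161.6] yaw 3.057 f [ 0.   0.4 -0.7] t 11.5 open 0.58
```

```bash
python3 -m pendant '[[[0.6,-0.02,0.02,-0.028,0],[0.6,-0.05,0.045,-0.028,0],[0.6,-0.067,0.062,-0.028,0],[0.6,-0.067,0.062,-0.028,0],[0.6,-0.067,0.062,-0.028,0],[0.6,-0.067,0.062,-0.028,0],[0.6,-0.067,0.062,-0.028,0],[0.6,-0.067,0.062,-0.028,0]]]'
python3 - <<'E'
from h import *;import pickle
from go import rel
c=cam('wrist');pickle.dump(c,open('w4.pkl','wb'));cv2.imwrite('pics/w4.png',c['image'][:300])
P=cloud(c);Z=P[...,2];hsv=cv2.cvtColor(c['image'],cv2.COLOR_BGR2HSV)
for n,ctr in [('orange',(465,-189)),('yellow',(453,-286))]:
    m=(Z>43)&(Z<56)&(np.hypot(P[...,0]-ctr[0],P[...,1]-ctr[1])<45);Q=P[m];print(n,len(Q),rect(Q),np.median(Q[:,2]))
    if n=='yellow':
        m=(Z>8)&(Z<12)&(np.abs(P[...,0]-452)<46)&(np.abs(P[...,1]+302)<42);Q=P[m];A=np.c_[Q[:,:2]-Q[:,:2].mean(0),np.ones(len(Q))];print('plate plane',np.linalg.lstsq(A,Q[:,2],rcond=None)[0])
rel(464.6,-189.4,90,np.pi-.073)
E
```

```text
t: 12.3
eef_pos: [524.8, -230.6, 188.1]
tcp_rot: [-3.142, -0.0, 3.056]
ft_force: [0.5, 0.4, 0.1]
opening: 0.603
orange 831 (array([ 464.3, -189.8]), array([37. , 49.3]), 85.5) 48.66226586720626
yellow 2252 (array([ 452.2, -286.2]), array([37.2, 49.1]), 84.8) 48.78233691394033
plate plane [-3.85007653e-04 -6.56397991e-04  8.95935650e+00]
rel m [0.0636 0.0358 0.0981] turn -0.013 | at [ 524.9 -230.5  188.1] yaw 3.056 f [ 0.6 -0.3 -0.3] t 12.35 open 0.603
```

View pics/w4.png

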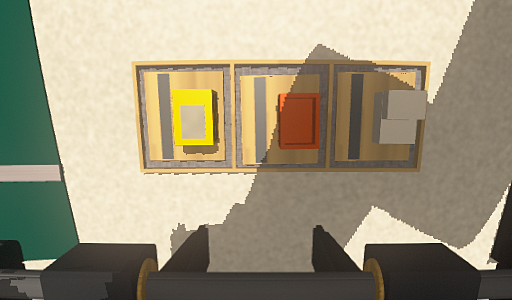

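Yellow lies flat in bay 2 at (190,115) and orange is untouched at (300,120).

```bash
python3 -m pendant '[[[0.62,0.03,0.018,0,-0.007],[0.62,0.0638,0.0355,0.01,-0.007],[0.62,0.0638,0.0355,0.03,-0.007],[0.62,0.0638,0.0355,0.06,-0.007],[0.62,0.0638,0.0355,0.09,-0.007],[0.62,0.0638,0.0355,0.1,-0.007],[0.62,0.0638,0.0355,0.1,-0.007],[0.62,0.0638,0.0355,0.1,-0.007]]]'
python3 go.py 464.4 -189.7 20 3.063
```

```text
t: 13.15
eef_pos: [465.1, -189.6, 88.9]
tcp_rot: [-3.141, 0.001, 3.064]
ft_force: [-0.3, -0.0, -0.0]
opening: 0.624
rel m [ 0.0007 -0.0001  0.0689] turn 0.001 | at [ 465.1 -189.6   88.9] yaw 3.064 f [-0.3 -0.  -0. ] t 13.15 open 0.624
```

```bash
python3 -m pendant '[[[0.62,0,0,0.025,0],[0.62,0,0,0.05,0],[0.62,0,0,0.065,0],[0.62,0,0,0.068,0],[0.3,0,0,0.068,0],[0.3,0,0,0.068,0],[0.3,0,0,0.068,0],[0.3,0,0,0.068,0]]]'
python3 go.py 464.4 -189.7 20 3.063
```

```text
t: 13.95
eef_pos: [465.1, -189.5, 21.0]
tcp_rot: [-3.141, 0.001, 3.064]
ft_force: [-0.6, -0.3, 6.6]
opening: 0.374
rel m [ 0.0007 -0.0003  0.001 ] turn 0.001 | at [ 465.1 -189.5   21. ] yaw 3.064 f [-0.6 -0.3  6.6] t 13.95 open 0.374
```

```bash
python3 -m pendant '[[[0.3,0,0,-0.015,0],[0.3,0,0,-0.04,0],[0.3,0,0,-0.08,0],[0.3,0,0,-0.12,0],[0.3,0,0,-0.15,0],[0.3,0,0,-0.16,0],[0.3,0,0.03,-0.16,0],[0.3,0,0.07,-0.16,0]]]'
python3 go.py 474.3 226.2 125 2.966
```

```text
t: 14.75
eef_pos: [470.0, -119.6, 179.8]
tcp_rot: [-3.141, 0.0, 3.061]
ft_force: [-0.1, 0.1, -1.7]
opening: 0.381
rel m [0.0234 0.345  0.0548] turn 0.095 | at [ 470.  -119.6  179.8] yaw 3.061 f [-0.1  0.1 -1.7] t 14.75 open 0.381
```

```bash
python3 -m pendant '[[[0.3,0.005,0.04,0,0],[0.3,0.009,0.08,0,0],[0.3,0.013,0.12,0,0.02],[0.3,0.017,0.16,0,0.05],[0.3,0.02,0.2,0,0.08],[0.3,0.022,0.24,0,0.098],[0.3,0.022,0.28,0,0.098],[0.3,0.021,0.3,0,0.098]]]'
python3 go.py 474.3 226.2 125 2.966
```

```text
t: 15.55
eef_pos: [471.9, 183.8, 179.3]
tcp_rot: [-3.141, -0.001, 2.968]
ft_force: [0.1, -2.3, -2.0]
opening: 0.373
rel m [0.005  0.0422 0.0543] turn 0.002 | at [471.9 183.8 179.3] yaw 2.968 f [ 0.1 -2.3 -2. ] t 15.55 open 0.373
```

```bash
python3 -m pendant '[[[0.3,0.003,0.02,0,0.002],[0.3,0.007,0.04,0,0.002],[0.3,0.007,0.04,0.02,0.002],[0.3,0.007,0.04,0.05,0.002],[0.3,0.007,0.04,0.08,0.002],[0.3,0.007,0.04,0.1,0.002],[0.3,0.007,0.04,0.117,0.002],[0.3,0.007,0.04,0.117,0.002]]]'
python3 go.py 472 224.6 42.5 2.966
```

```text
t: 16.35
eef_pos: [471.2, 221.3, 60.6]
tcp_rot: [-3.139, -0.004, 2.964]
ft_force: [-0.3, 0.9, -1.4]
opening: 0.38
rel m [-0.0002  0.0033  0.0181] turn -0.002 | at [471.2 221.3  60.6] yaw 2.964 f [-0.3  0.9 -1.4] t 16.35 open 0.38
```

```bash
python3 -m pendant '[[[0.3,0,0,0,0],[0.3,0,0,0.006,0],[0.3,0,0,0.01,0],[0.3,0,0,0.013,0],[0.3,0,0,0.016,0],[0.3,0,0,0.018,0],[0.3,0,0,0.018,0],[0.3,0,0,0.018,0]]]'
python3 go.py 474.3 226.2 42.0 2.966
```

```text
t: 17.15
eef_pos: [472.6, 221.8, 45.1]
tcp_rot: [-3.141, -0.0, 2.964]
ft_force: [0.9, 0.1, -0.6]
opening: 0.379
rel m [-0.0009  0.0046  0.0031] turn -0.002 | at [472.6 221.8  45.1] yaw 2.964 f [ 0.9  0.1 -0.6] t 17.15 open 0.379
```

```bash
python3 -m pendant '[[[0.3,0,0,0.0015,0],[0.3,0,0.001,0.0022,-0.002],[0.3,0,0.002,0.0024,-0.002],[0.3,0,0.003,0.0024,-0.002],[0.3,0,0.004,0.0024,-0.002],[0.3,0,0.005,0.0024,-0.002],[0.3,0,0.0055,0.0024,-0.002],[0.3,0,0.0055,0.0024,-0.002]]]'
python3 go.py 474.3 226.2 42.0 2.966
```

```text
t: 17.95
eef_pos: [473.6, 227.3, 42.7]
tcp_rot: [-3.142, 0.0, 2.966]
ft_force: [-0.2, 0.0, -0.6]
opening: 0.378
rel m [-0.0009 -0.001   0.0007] turn -0.0 | at [473.6 227.3  42.7] yaw 2.966 f [-0.2  0.  -0.6] t 17.95 open 0.378
```

No contact yet, so I continue +y, then +x (tool −x), watching the force.

```bash
python3 -m pendant '[[[0.3,0,0.0005,0,0],[0.3,0,0.001,0,0],[0.3,0,0.0015,0,0],[0.3,-0.0005,0.0015,0,0],[0.3,-0.001,0.0015,0,0],[0.3,-0.0015,0.0015,0,0],[0.3,-0.002,0.0015,0,0],[0.3,-0.002,0.0015,0,0]]]'
python3 go.py 474.3 226.2 42.0 2.966
```

```text
t: 18.75
eef_pos: [475.9, 228.4, 42.7]
tcp_rot: [-3.142, 0.0, 2.966]
ft_force: [-0.5, -0.2, -0.4]
opening: 0.379
rel m [ 0.0012 -0.0024  0.0007] turn -0.0 | at [475.9 228.4  42.7] yaw 2.966 f [-0.5 -0.2 -0.4] t 18.75 open 0.379
```

```bash
python3 -m pendant '[[[0.3,0,0.0004,0,0],[0.3,0,0.0008,0,0],[0.3,0,0.0012,0,0],[0.3,-0.0004,0.0012,0,0],[0.3,-0.0008,0.0012,0,0],[0.3,-0.0012,0.0012,0,0],[0.3,-0.0012,0.0012,0,0],[0.3,-0.0012,0.0012,0,0]]]'
python3 go.py 474.3 226.2 42.0 2.966
```

```text
t: 19.55
eef_pos: [476.1, 228.7, 42.5]
tcp_rot: [-3.14, -0.002, 2.966]
ft_force: [-2.7, -5.4, 1.2]
opening: 0.379
rel m [ 0.0013 -0.0028  0.0005] turn -0.0 | at [476.1 228.7  42.5] yaw 2.966 f [-2.7 -5.4  1.2] t 19.55 open 0.379
```

```bash
python3 -m pendant '[[[0.3,0,0,0.0004,0],[0.3,0,0,0.0008,0],[0.3,0.0005,-0.0006,0.0008,0],[0.42,0.0005,-0.0006,0.0008,0],[0.52,0.0005,-0.0006,0.0008,0],[0.58,0.0005,-0.0006,0.0008,0],[0.58,0.0005,-0.0006,0.0008,0],[0.58,0.0005,-0.0006,-0.01,0]]]'
python3 -m pendant '[[[0.58,0,0,-0.03,0],[0.58,0,-0.02,-0.07,0.1],[0.58,0,-0.05,-0.11,0.24],[0.5,0,-0.08,-0.14,0.38],[0.4,0.0,-0.1,-0.15,0.52],[0.3,0.0,-0.1,-0.15,0.66],[0.3,0.0,-0.1,-0.15,0.78],[0.3,0.0,-0.1,-0.15,0.78]]]'
python3 - <<'E'
from h import *;import pickle
c=cam('wrist');pickle.dump(c,open('w5.pkl','wb'));cv2.imwrite('pics/w5.png',c['image'][:300]);print(c['s']['eef_pos'],c['s']['tcp_rot'])
P=cloud(c);Z=P[...,2];Q=P[(Z>66)&(Z<76)&(np.hypot(P[...,0]-475,P[...,1]-228)<45)];print('roof',len(Q),rect(Q))
m=(Z>28)&(Z<33)&(np.hypot(P[...,0]-470,P[...,1]-205)<50);Q=P[m];A=np.c_[Q[:,:2]-Q[:,:2].mean(0),np.ones(len(Q))];print('plate plane',np.linalg.lstsq(A,Q[:,2],rcond=None)[0])
d=np.hypot(P[...,0]-465,P[...,1]-131);m=(d>28)&(d<52)&(Z>55)&(Z<70)&(P[...,1]<165);Q=P[m];print('knob',len(Q),rect(Q),Q.mean(0))
E
```

```text
t: 20.35
eef_pos: [476.1, 228.7, 52.1]
tcp_rot: [-3.141, -0.002, 2.966]
ft_force: [0.4, -0.6, 0.2]
opening: 0.578
t: 21.15
eef_pos: [459.1, 130.2, 203.6]
tcp_rot: [3.141, 0.001, 2.184]
ft_force: [0.0, -0.2, -0.1]
opening: 0.307
[459.11141183 130.24686569 203.57548707] [3.14067364e+00 5.32798507e-04 2.18375886e+00]
roof 905 (array([475.6, 228.5]), array([36.9, 50.6]), 80.2)
plate plane [2.41349074e-03 9.26279638e-04 2.98330930e+01]
knob 128 (array([426.2, 135.7]), array([10.5, 11.7]), 35.8) [426.12345935 135.97669442  61.98625188]
```

View pics/w5.png

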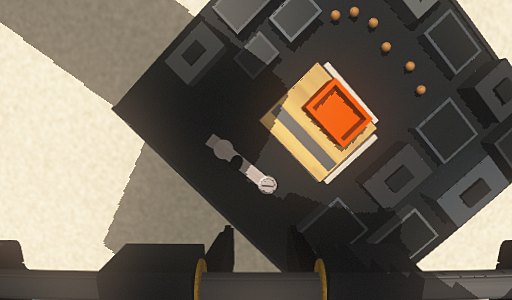

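Orange lies flat against both strips (roof at about (338,114)) and the clip is clear, with its pivot at (267,185). Next I put the fork over the knob.

```bash
python3 go.py 426.2 136 46 2.17
```

```text
rel m [ 0.0236 -0.0235  0.1573] turn 0.018 | at [459.1 130.3 203.3] yaw 2.188 f [ 0.2 -0.9  0.1] t 21.2 open 0.306
```

```bash
python3 -m pendant '[[[0.3,0.0236,-0.0235,0,0.018],[0.3,0.0236,-0.0235,0.03,0.018],[0.3,0.0236,-0.0235,0.07,0.018],[0.3,0.0236,-0.0235,0.11,0.018],[0.3,0.0236,-0.0235,0.135,0.018],[0.3,0.0236,-0.0235,0.157,0.018],[0.24,0.0236,-0.0235,0.157,0.018],[0.22,0.0236,-0.0235,0.157,0.018]]]'
python3 - <<'E'
from go import *
piv=np.array([465.5,131.8]);x=np.array([.9845,-.175]);y=np.array([.175,.9845])
for th in [.1,.3,.5,.7,.9,1.1,1.2,1.3,1.57]:
    p=piv+40*(-np.cos(th)*x+np.sin(th)*y);print(th,p.round(1),end=' ');rel(*p,46,1.395)
E
```

```text
t: 22.0
eef_pos: [426.4, 136.2, 46.0]
tcp_rot: [-3.141, -0.0, 2.17]
ft_force: [0.3, -0.4, -0.3]
opening: 0.229
0.1 [427.  142.7] rel m [0.005  0.0041 0.    ] turn 0.775 | at [426.4 136.2  46. ] yaw 2.17 f [ 0.3 -0.4 -0.3] t 22.0 open 0.229
0.3 [429.9 150.1] rel m [0.0095 0.0108 0.    ] turn 0.775 | at [426.4 136.2  46. ] yaw 2.17 f [ 0.3 -0.4 -0.3] t 22.0 open 0.229
0.5 [434.3 156.8] rel m [0.0125 0.0181 0.    ] turn 0.775 | at [426.4 136.2  46. ] yaw 2.17 f [ 0.3 -0.4 -0.3] t 22.0 open 0.229
0.7 [439.9 162.5] rel m [0.0141 0.026  0.    ] turn 0.775 | at [426.4 136.2  46. ] yaw 2.17 f [ 0.3 -0.4 -0.3] t 22.0 open 0.229
0.9 [446.5 167. ] rel m [0.0141 0.0339 0.    ] turn 0.775 | at [426.4 136.2  46. ] yaw 2.17 f [ 0.3 -0.4 -0.3] t 22.0 open 0.229
1.1 [453.9 170.1] rel m [0.0124 0.0418 0.    ] turn 0.775 | at [426.4 136.2  46. ] yaw 2.17 f [ 0.3 -0.4 -0.3] t 22.0 open 0.229
1.2 [457.8 171. ] rel m [0.0111 0.0455 0.    ] turn 0.775 | at [426.4 136.2  46. ] yaw 2.17 f [ 0.3 -0.4 -0.3] t 22.0 open 0.229
1.3 [461.7 171.6] rel m [0.0093 0.0491 0.    ] turn 0.775 | at [426.4 136.2  46. ] yaw 2.17 f [ 0.3 -0.4 -0.3] t 22.0 open 0.229
1.57 [472.5 171.2] rel m [0.0029 0.0577 0.    ] turn 0.775 | at [426.4 136.2  46. ] yaw 2.17 f [ 0.3 -0.4 -0.3] t 22.0 open 0.229
```

```bash
python3 -m pendant '[[[0.22,0.005,0.004,0,0],[0.22,0.0095,0.011,0,0],[0.22,0.0125,0.018,0,0.03],[0.22,0.014,0.026,0,0.1],[0.22,0.014,0.034,0,0.2],[0.22,0.0124,0.042,0,0.32],[0.22,0.0093,0.049,0,0.46],[0.22,0.0093,0.049,0,0.6]]]'
python3 go.py 472.5 171.2 46 1.395
```

```text
t: 22.8
eef_pos: [462.7, 172.3, 46.8]
tcp_rot: [3.14, -0.0, 1.563]
ft_force: [-0.4, -1.3, -0.2]
opening: 0.221
rel m [-0.001   0.0098  0.0008] turn 0.168 | at [462.7 172.3  46.8] yaw 1.563 f [-0.4 -1.3 -0.2] t 22.8 open 0.221
```

Move on to 1.57 with a slight overshoot, then close on the knob to centre it, and open again.

```bash
python3 -m pendant '[[[0.22,-0.0005,0.005,0,0.08],[0.22,-0.001,0.0098,0,0.168],[0.22,-0.001,0.0098,0,0.168],[0.16,-0.001,0.0098,0,0.168],[0.1,-0.001,0.0098,0,0.168],[0.1,-0.001,0.0098,0,0.168],[0.1,-0.001,0.0098,0,0.168],[0.1,-0.001,0.0098,0,0.168]]]'
python3 go.py 472.5 171.2 46 1.395
```

```text
t: 23.6
eef_pos: [471.2, 170.6, 46.0]
tcp_rot: [-3.142, -0.0, 1.401]
ft_force: [-3.4, 5.6, 5.8]
opening: 0.117
rel m [ 0.0008  0.0012 -0.    ] turn 0.006 | at [471.2 170.6  46. ] yaw 1.401 f [-3.4  5.6  5.8] t 23.6 open 0.117
```

```bash
python3 -m pendant '[[[0.1,0.0005,0.0012,0,0.006],[0.1,0.0005,0.0012,0,0.006],[0.18,0.0005,0.0012,0,0.006],[0.28,0.0005,0.0012,0,0.006],[0.3,0.0005,0.0012,0,0.006],[0.3,0.0005,0.0012,-0.02,0.006],[0.3,0.0005,0.0012,-0.06,0.006],[0.3,0.0005,0.0012,-0.1,0.006]]]'
python3 -m pendant '[[[0.3,-0.02,0,-0.04,-0.1],[0.3,-0.04,0,-0.06,-0.25],[0.3,-0.04,0,-0.06,-0.4],[0.3,-0.04,0,-0.06,-0.5],[0.3,-0.04,0,-0.06,-0.6],[0.3,-0.04,0,-0.06,-0.6],[0.3,-0.04,0,-0.06,-0.6],[0.3,-0.04,0,-0.06,-0.6]]]'
python3 - <<'E'
from h import *;import pickle
c=cam('wrist');pickle.dump(c,open('w6.pkl','wb'));cv2.imwrite('pics/w6.png',c['image'][:300]);print(c['s']['eef_pos'],c['s']['tcp_rot'])
P=cloud(c);Z=P[...,2];Q=P[(Z>66)&(Z<76)&(np.hypot(P[...,0]-475,P[...,1]-228)<45)];print('roof',len(Q),rect(Q))
d=np.hypot(P[...,0]-465,P[...,1]-131);m=(d>28)&(d<52)&(Z>55)&(Z<70);Q=P[m];k=Q.mean(0)[:2];print('knob',len(Q),rect(Q),k)
v=k-[465.5,131.8];print('theta',np.arctan2(v@[.175,.9845],-(v@[.9845,-.175])),np.linalg.norm(v))
t=cam('top');cv2.imwrite('pics/top1.png',t['image'])
E
```

```text
t: 24.4
eef_pos: [472.5, 170.4, 146.5]
tcp_rot: [-3.14, 0.001, 1.394]
ft_force: [1.4, 0.4, 0.0]
opening: 0.298
t: 25.2
eef_pos: [465.7, 131.2, 205.6]
tcp_rot: [-3.142, 0.0, 1.992]
ft_force: [-0.1, -0.0, 0.7]
opening: 0.298
[465.68419821 131.22024216 205.62905697] [-3.14151505e+00  1.23671029e-04  1.99160556e+00]
roof 896 (array([476.1, 228.6]), array([37.1, 50.6]), 79.8)
knob 131 (array([471.2, 171.3]), array([11.4, 11. ]), 72.3) [470.96292582 171.56519527]
theta 1.5314035568892688 40.13868848448462
```

View pics/w6.png

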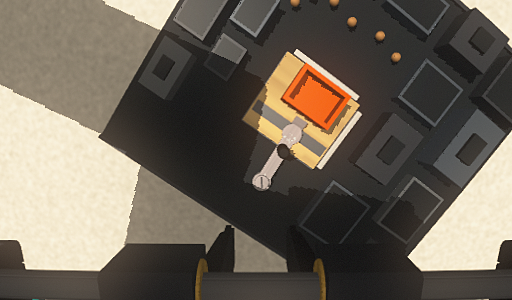

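View pics/top1.png

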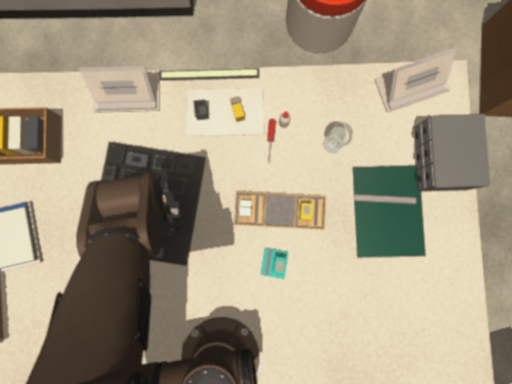

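```bash
python3 -c "
from cell import env
print(env.state()['t'],env.job_done())"
```

```text
the job is handed in; nothing more can be done
25.3 None
```

The job is done and handed in at 25.3 s of the 72 s allowed. I swung the clip clear and put the yellow insert flat in the empty bay 2. The orange insert was then slid gently against both stop strips and set down, and the clip swung back over its bare edge.

What the last checks showed:
- **Orange insert:** it lies flat with its building away from the clip and its yaw within about 0.01 rad of the plot. Its plate contacted both strips at about 3 N and 5 N, and it stayed there after the clip went back.
- **Clip:** it measures about 1.53 rad, with the foot on the bare strip; 1.57 would be exactly square.
- **Yellow insert:** it was level and within about 1 mm of the bay centre when measured just after release. In the last top view it still sits in the bay.
- **Other things:** in the last top view the white insert, study models, glass, glue and screwdriver look unmoved. I judged this by eye, without measuring it. I did not pick out the steel rule on its own.

No check failed. The only disagreement was 2 mm: the strips turned out about 2 mm further out than I first assumed from where the yellow insert lay, so I found them by contact.

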